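# Shut the blow mould and thread its lock pin

### The arm

A 7-joint arm with a two-finger parallel gripper is mounted at the origin on the work surface. World frame = base frame: x ahead of the robot, y to its left, z up, the work surface at z = 0. Lengths are in mm, angles in rad, forces in N, time in s.
With the tool pointing down it reaches from about 425 to 800 mm from the base axis. Payload 8.3 kg.
Tool frame: the origin (TCP) lies between the finger pads; the fingertips stand 14 mm ahead of it and the grasp point (between the pads) lies 5 mm behind it; z points along the fingers, x is the direction in which the jaws open and shut, and the axes are right-handed (so a half turn about z gives the same grasp; the last joint's range is limited). The gripper opens to 85 mm and grips with 20 to 120 N. Pads are 22 mm wide; open, the fingers measure 114 mm over their backs; the gripper's body (76 mm by 85 mm) begins 54 mm behind the grasp point. The pads swing forward as they close: fully open they stand 13 mm farther back than shut.
Start: joints at [-1.267, 0.383, 0.016, 1.37, -0.006, 1.388, -0.046], TCP at [224.093, 583.427, 245.279] pointing down, gripper open.
Joint ranges: [-2.95, 2.95], [-0.25, 2.06], [-1.52, 1.56], [0.18, 2.33], [-1.44, 4.58], [0.02, 2.06], [-3.01, 3.01]. Speed limits (rad/s): [2.39, 2.39, 3.01, 3.01, 3.14, 3.14, 3.14].

### API

Orientations are given as a rotation vector (axis times angle).
In Python, from bench import ctrl gives the robot as it stands. Calls block until the motion is done:
- ctrl.reach(position, orientation): joint-space move of the TCP to a pose.
- ctrl.servo_line(position, rotation=None, v=150, threshold=None): straight line of the TCP; rotation=None keeps the orientation; v is the mean speed in mm/s. With threshold (N) it stops when the force on the tool has changed by that much, and returns True; else False.
- ctrl.movej(angles): joint-space move.
- ctrl.gripper_to(opening, f_grip=None): finger opening in mm; f_grip is the grip in N (None keeps the last); returns when the fingers have stopped.
- ctrl.dwell(seconds).
- ctrl.solve_ik(position, orientation): joint angles nearest the present ones, or None.
- ctrl.get_state(): the state.
- ctrl.get_image(name): name is "side" or "top" or "wrist"; returns the picture (400x640x3 uint8, red, green, blue); there is no depth.
- ctrl.get_calibration(name): a dict with "fx", "fy", "cx", "cy" (pixels), "world_to_cam" (4x4, takes a point from world to camera coordinates). Camera axes: x right, y up, looking along -z (the intrinsics and any distortion apply to the point x, -y, -z); pixel columns grow to the right and rows downward; lengths in mm; the calibration is good to about 2 mm. A picture is of the moment at which its call begins: read the wrist's pose just before it. get_calibration takes no time and is no camera call; for the wrist camera it gives the pose at the moment of the call.
A pose or a line that the arm cannot do raises ctrl.Unreachable and nothing moves.
- ctrl.hand_in(): hands the job in, once; it reports no verdict.
The state is a dict: "time_s": time; "joints": joint angles; "joint_vel": joint speeds; "joint_torque": joint torques, N m; "ee_pos": TCP position; "ee_rot": TCP orientation; "force": force on the tool from outside, world axes, zero at the start; "torque": the same for the moment, N m; "finger_gap": finger opening in mm.
Only numpy, scipy, OpenCV 4.12 (cv2) and the standard library are available. Lean on these libraries where they do the work, as an engineer would, in place of code of your own. Each camera call takes 0.05 s, during which the arm holds its last target. There are 200 camera calls.

### The job

Get the iron blow mould ready for blowing: swing its open half fully shut, then draw the steel lock pin out of the slanting tool holster and thread it down through all five lugs at the front of the mould until its collar sits on the top lug. Let go of the pin and leave the mould shut; leave the reamer in the other tube and the tools on the bench where they are.

Things in the scene. Friction and masses are not known exactly. Their poses are not given: they have to be found in the camera images.
- mould: Cast-iron blow mould: dark grey ten-sided barrel 120 mm across, top at z = 136 mm, on a steel base plate 190 x 160 x 12 mm bolted to the bench. Origin: underside of the plate, below the barrel's centre. x points from its front (lugs) to its rear (hinge), z up. The halves meet in the plane y = 0: the one on the -y side is fixed, the one on the +y side swings.
- swing_half (a joint): Opening angle of the swinging half, rad: 0 = shut, against a stop; starts at 0.45 to 0.85; at most 1.0. Opening carries its front from the parting plane towards the mould's +y. The hinge has friction (about 0.25 Nm, no spring): it stays where it is left. A push of 2 to 5 N on the outer side of its front flange or on its handle shuts it.
- hinge_axis (a point): Point on the vertical hinge axis of the swinging half, at the mould's x = +72 mm, y = 0, 126 mm above the bench. Axes parallel to the mould's.
- front_flange (a point): Middle of the outer side of the swinging half's front edge, 74 mm above the bench; moves with the half. A flat upright face 19 mm long and 112 mm high (heights 18 to 130), its outward normal along this point's +y. 62 mm in front of the barrel's centre, 24 mm from the parting plane. The half's lugs go on from it to the front (-x) for 40 mm, their sides 2 mm further in.
- swing_handle (a point): Centre of the swinging half's wooden handle, a round grip 24 to 27 mm thick and 88 mm long, along this point's y axis (straight outwards from the barrel), 122 mm from the barrel's centre, 75 mm above the bench; moves with the half. The fixed half has the same handle on its -y side.
- top_lug (a point): Centre of the hole in the top lug, on its upper face, 126 mm up, 92 mm in front of the barrel's centre; axes as the mould's. Five flat lugs, 39 x 37 x 16 mm, stand one above the other, undersides at 22, 44, 66, 88, 110 mm; 1st, 3rd and 5th on the fixed half, 2nd and 4th on the swinging half. With the mould shut their 17 mm holes (2 mm chamfer on top) lie on one vertical line.
- swing_lug (a point): Centre of the hole in the swinging half's upper lug, on its upper face, 104 mm above the bench; moves with the half and comes straight under top_lug when the mould is shut.
- holster: Tool holster bolted down: dark steel foot plate 150 x 180 x 6 mm with two steel tubes (outside 28, bore 19, length 95 mm, open ends) at y = +50 and -50 mm, leaning 30 degrees from vertical, mouths towards -x. Origin: underside of the plate, z up. Tube mouths at x = 2.5, z = 112 mm. One tube holds the lock pin, the other a reamer; which is which varies.
- lock_pin: Steel pin, 166 mm long, 0.17 to 0.34 kg. Origin on its axis under the collar, z towards the head. Shaft 14 mm thick to z = -94, tapering to 6 mm at z = -108. Collar 26 mm wide, z = 0 to 8. Head: flat tab z = 8 to 58, 30 mm wide along x, 16 mm thick along y (grip the flat sides). Starts in a tube, collar on its mouth, leaning 30 to 33 degrees, flat sides facing the holster's +-y.
- reamer: Bystander: steel reamer in the other tube of the holster, 12 mm shaft, brass collar, pear-shaped dark wooden handle 36 mm thick and 60 mm long. Origin on its axis under the collar, z towards the handle. Leave it in its tube.
- jacks: Bystander: glassblower's jacks (large spring tongs), steel, 300 mm long, 75 mm wide, 22 mm high, lying on the bench. Origin on the bench below their middle, x along the blades.
- wood_block: Bystander: dark wooden shaping ladle, cup 92 mm wide and 55 mm high, with a 140 mm handle along its x. Origin on the bench under the cup.
- paddle: Bystander: light wooden paddle lying on the bench, blade 160 x 100 x 14 mm, 325 mm long in all, blade towards its +x. Origin on the bench below its middle.
Not all that is in view belongs to the job. Leave any orange look-alike of the lock_pin alone.

How it is judged:
By the outcome, as a careful person would: the job done as asked, in the order asked, and still so for the second after the job is handed in, with the robot touching nothing.
It also fails if it takes over 67 s, if anything falls off the work surface, if the arm or the gripper's body presses on something with over 40 N, if the wrist force passes 120 N, or if a joint passes its speed limit or range.

## Working session

There is one attempt and no reset: what is moved stays moved. The work goes in short steps, each a Python script; the robot and the scene stay as the last script left them, time stands still between calls to the robot, and variables do not carry over. Pictures are saved under pics/ and viewed, about 8 in all and at most 12, crops included, and the job is handed in when it is done.

```bash
mkdir -p pics; ls; python3 - <<'E'
from bench import ctrl
import cv2,numpy as np
for n in("side","top"):
    im=ctrl.get_image(n); cv2.imwrite(f"pics/{n}0.png",im[:,:,::-1])
    c=ctrl.get_calibration(n); print(n,{k:np.round(v,3).tolist() for k,v in c.items()})
s=ctrl.get_state();print(s)
E
```

```text
pics
side {'fx': 417.136, 'fy': 417.136, 'cx': 318.464, 'cy': 188.277, 'world_to_cam': [[0.719, -0.695, -0.021, -391.23], [0.405, 0.395, 0.825, -334.418], [-0.565, -0.602, 0.565, -1001.119], [0.0, 0.0, 0.0, 1.0]]}
top {'fx': 380.549, 'fy': 380.549, 'cx': 315.434, 'cy': 199.662, 'world_to_cam': [[0.004, -1.0, -0.017, 44.654], [0.995, 0.003, 0.1, -619.783], [-0.1, -0.017, 0.995, -1069.47], [0.0, 0.0, 0.0, 1.0]]}
{'time_s': 0.1, 'joints': array([-1.26687433,  0.38417075,  0.01640285,  1.37105273, -0.00628784,
        1.38820932, -0.04649532]), 'joint_vel': array([-6.53963943e-04, -5.06838485e-04,  1.22847382e-04, -2.95545462e-03,
        1.33227363e-04,  1.26972709e-03,  1.75925531e-05]), 'joint_torque': array([ 4.01426543e-03, -6.29137731e+01,  8.47950764e-01, -3.72763789e+01,
        1.67534372e-02,  1.04650366e-02, -1.48364546e-05]), 'ee_pos': array([223.98464316, 583.02129061, 244.36701882]), 'ee_rot': array([ 2.58842917e+00,  1.77848581e+00, -2.27213554e-03]), 'force': array([-0.4003518 ,  0.56318228, -0.25166537]), 'torque': array([-0.01725257,  0.00372391,  0.04031482]), 'finger_gap': 85.39105162150108}
```

View pics/side0.png

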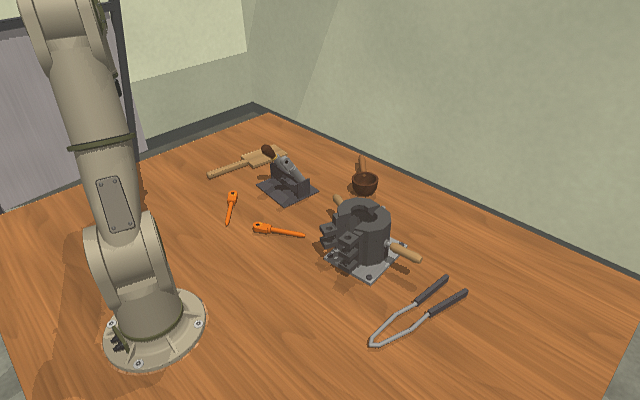

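View pics/top0.png

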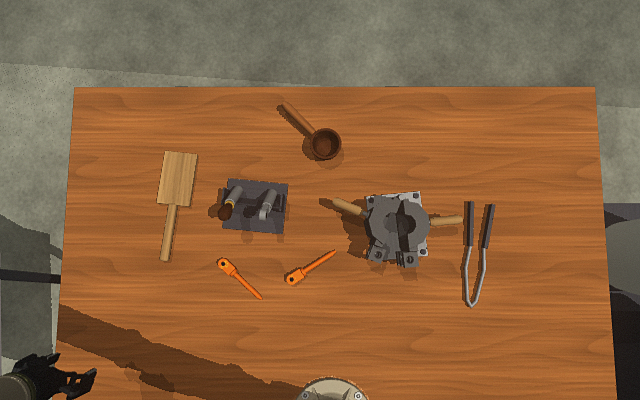

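Side view: mould near (360,235), holster (288,185), two orange look-alikes (232,205), (278,231). Top view: mould (400,228), with its lugs towards the robot and the open half on the left. Holster (255,206), with the reamer's wooden handle at (226,210) and the steel pin's head probably at (265,212). Next, enlarged crops.

```bash
python3 - <<'E'
import cv2,numpy as np
t=cv2.imread("pics/top0.png");s=cv2.imread("pics/side0.png")
a=cv2.resize(t[165:280,205:305],None,fx=4,fy=4,interpolation=cv2.INTER_CUBIC)
b=cv2.resize(t[180:280,325:425+0],None,fx=4,fy=4,interpolation=cv2.INTER_CUBIC)
c=np.zeros((460,800,3),np.uint8);c[:460,:400]=a;c[:400,400:]=b
cv2.imwrite("pics/c1.png",c)
a=cv2.resize(s[135:235,250:350],None,fx=4,fy=4,interpolation=cv2.INTER_CUBIC)
b=cv2.resize(s[185:285,315:415],None,fx=4,fy=4,interpolation=cv2.INTER_CUBIC)
cv2.imwrite("pics/c2.png",np.hstack([a,b]))
E
```

```text
(no output)
```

View pics/c1.png

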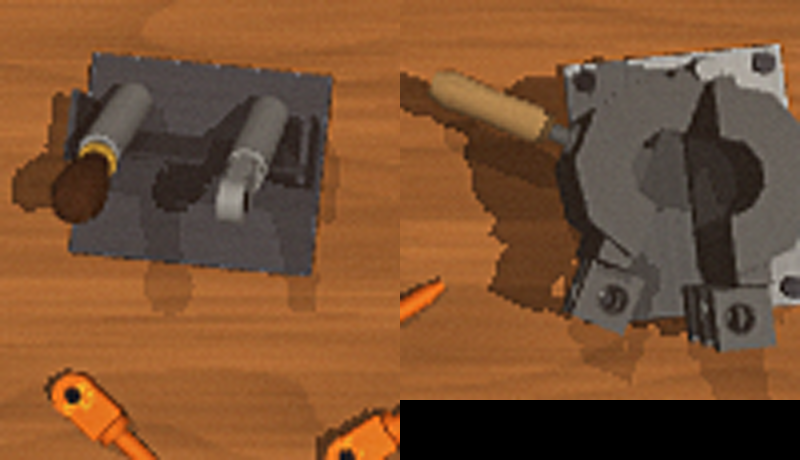

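View pics/c2.png

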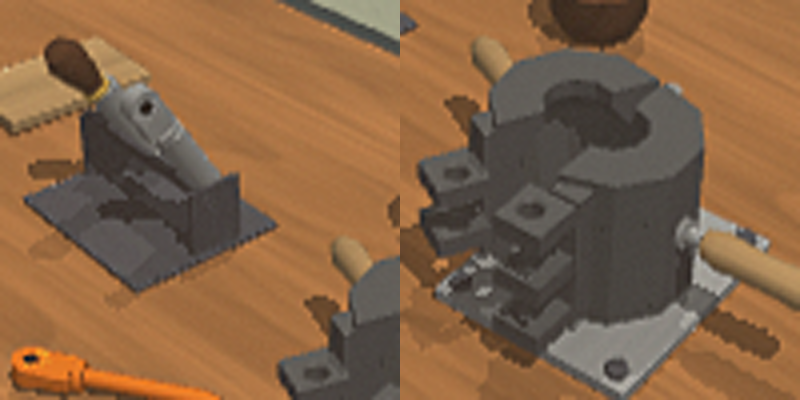

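Choice: the steel-coloured pin in the tube on the mould's side (top (263,213)) is the lock pin. The other tube holds the brass-collared wooden reamer (226,210), and the orange ones at (232,270) and (300,273) are decoys. Now a pose fit.

```bash
cat > h.py <<'E'
from bench import ctrl
import numpy as np, cv2
from scipy.optimize import least_squares
from scipy.spatial.transform import Rotation as R
def proj(c,p):
    p=np.asarray(p,float); M=c["world_to_cam"]; q=p@M[:3,:3].T+M[:3,3]
    return np.stack([c["fx"]*q[...,0]/-q[...,2]+c["cx"],c["fy"]*-q[...,1]/-q[...,2]+c["cy"]],-1)
def T(v,p):  # x,y,yaw pose applied to points
    p=np.asarray(p,float); c,s=np.cos(v[2]),np.sin(v[2])
    return np.stack([v[0]+c*p[...,0]-s*p[...,1],v[1]+s*p[...,0]+c*p[...,1],p[...,2]],-1)
def swing(a,p): # mould-frame rotation about hinge; opening carries front (-x) to +y: angle -a
    p=np.asarray(p,float); c,s=np.cos(-a),np.sin(-a); d=p-[72,0,0]
    return np.stack([72+c*d[...,0]-s*d[...,1],s*d[...,0]+c*d[...,1],p[...,2]],-1)
E
python3 - <<'E'
from h import *
C={n:ctrl.get_calibration(n) for n in("top","side")}
g=lambda u,v,ou,ov:np.array([(u+.5)/4-.5+ou,(v+.5)/4-.5+ov])
tm=lambda u,v:g(u-400,v,325,180); th=lambda u,v:g(u,v,205,165)
sm=lambda u,v:g(u-400,v,315,185); sh=lambda u,v:g(u,v,250,135)
M=[("top",tm(740,318),0,(-92,0,126)),("top",tm(613,298),1,(-92,0,104)),("side",sm(531,210),0,(-92,0,126)),("side",sm(457,173),1,(-92,0,104)),
 ("top",tm(565,65),0,(95,80,12)),("top",tm(780,45),0,(95,-80,12)),("side",sm(622,395),0,(-95,-80,12)),("side",sm(770,242),0,(95,-80,12))]
def f(v):
    return np.concatenate([proj(C[n],T(v,swing(v[3],p) if k else p))-q for n,q,k,p in M])
r=least_squares(f,[600,-100,0,.6],x_scale=[100,100,.1,.1],loss="soft_l1"); print("mould",r.x.round(3),f(r.x).reshape(-1,2).round(1).tolist())
H=[("top",th(95,55),(75,90,6)),("top",th(332,75),(75,-90,6)),("top",th(312,273),(-75,-90,6)),("top",th(70,250),(-75,90,6)),
 ("side",sh(25,200),(-75,90,6)),("side",sh(137,290),(-75,-90,6)),("side",sh(277,225),(75,-90,6)),
 ("top",th(240,200),(2.5-.5*33,-50,112+.866*33)),("side",sh(146,106),(2.5-.5*33,-58,112+.866*33))]
def f(v): return np.concatenate([proj(C[n],T(v,p))-q for n,q,p in H])
r=least_squares(f,[650,150,0],x_scale=[100,100,.1],loss="soft_l1"); print("holster",r.x.round(3),f(r.x).reshape(-1,2).round(1).tolist())
print("tab",T(r.x,(2.5-.5*33,-50,112+.866*33)))
E
```

```text
mould [ 5.47460e+02 -1.90306e+02  1.05000e-01  4.89000e-01] [[0.1, -0.0], [0.2, 0.2], [-0.4, -0.1], [-0.6, -0.0], [-0.1, -0.2], [0.4, -0.7], [0.0, 0.2], [0.2, -0.1]]
holster [ 6.0400e+02  2.2559e+02 -9.4000e-02] [[-0.2, -0.6], [0.4, 0.1], [0.0, 1.0], [-0.0, 0.8], [-1.1, -0.6], [-0.5, -0.0], [-0.1, -0.5], [-0.0, -6.2], [4.2, 1.0]]
tab [585.37196655 177.12367006 140.578     ]
```

```bash
cat >> h.py <<'E'
MO=np.array([547.46,-190.306,.105]); A0=.489; HO=np.array([604.0,225.59,-.094])
def down(phi): # tool z down, tool x at world angle phi
    x=np.array([np.cos(phi),np.sin(phi),0]); z=np.array([0,0,-1.]); return R.from_matrix(np.stack([x,np.cross(z,x),z],1)).as_rotvec()
def fl(a,clear,z): 
    p=T(MO,swing(a,(-64,24+clear,z))); return p, MO[2]-a+np.pi/2
def F(): return np.round(ctrl.get_state()["force"],1)
E
python3 - <<'E'
from h import *
for s in(0,np.pi):
    p,ph=fl(A0,50,300); print(p,ctrl.solve_ik(p,down(ph+s)))
s=min((0,np.pi),key=lambda s:abs(q[6]) if (q:=ctrl.solve_ik(p,down(ph+s))) is not None else 9)
ctrl.gripper_to(0)
ctrl.reach(p,down(ph+s)); print(ctrl.get_state()["time_s"],F())
p,ph=fl(A0,50,103); ctrl.servo_line(p,down(ph+s)); f0=F()
p,ph=fl(A0,18,103); print(ctrl.servo_line(p,down(ph+s),v=80,threshold=6),F()-f0)
p,ph=fl(0.0,8,103); print(ctrl.servo_line(p,down(ph+s),v=50,threshold=12),F()-f0)
st=ctrl.get_state(); print(st["time_s"],st["ee_pos"],"target",p,"shut contact expect",fl(0,14.5,103)[0])
cv2.imwrite("pics/t1.png",ctrl.get_image("top")[170:290,320:440,::-1].repeat(4,0).repeat(4,1))
E
```

```text
[520.69064381 -63.19907025 300.        ] [-0.2941352   0.14310489  0.40252912  1.56561149 -0.05634897  1.44437539
  1.29861222]
[520.69064381 -63.19907025 300.        ] [-1.00487469  0.35669093  1.3793108   1.58782752 -0.35113431  1.48829981
 -1.56270293]
3.3917 [-0.1 -0.2  0.2]
True [-0.2 -0.5  0. ]
True [-0.7  1.1  0.5]
5.675 [511.12277828 -78.37340218 101.70198848] target [ 480.45864658 -165.1898968   103.        ] shut contact expect [ 479.77739998 -158.72569514  103.        ]
```

```bash
python3 - <<'E'
from h import *
s=0
for a in (A0,.25,.06):
    p,ph=fl(a,17,103); print(ctrl.servo_line(p,down(ph+s),v=60,threshold=25),F())
p,ph=fl(0.0,8,103); print(ctrl.servo_line(p,down(ph+s),v=25,threshold=14),F())
st=ctrl.get_state(); print(st["time_s"],st["ee_pos"],"target",p,"shut contact expect",fl(0,14.5,103)[0])
cv2.imwrite("pics/t1.png",ctrl.get_image("top")[170:290,320:440,::-1].repeat(4,0).repeat(4,1))
E
```

```text
False [-15.7   5.3   4.5]
False [-14.5   2.7   3.6]
False [-20.1   3.2   6.7]
True [-3.2  2.3  7.8]
7.8083 [ 474.81177847 -148.64009498  100.63483513] target [ 480.45864658 -165.1898968   103.        ] shut contact expect [ 479.77739998 -158.72569514  103.        ]
```

View pics/t1.png

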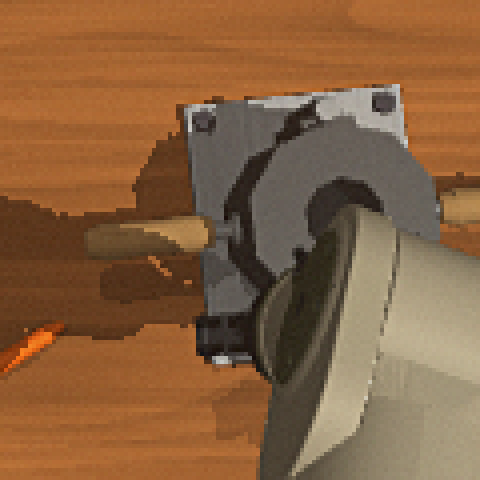

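```bash
python3 - <<'E'
from h import *
def fx(a,x,clear,z): return T(MO,swing(a,(x,24+clear,z))), down(MO[2]-a+np.pi/2)
st=ctrl.get_state(); 
p,o=fx(.0,-84,50,100); ctrl.servo_line(p,o,v=100); ctrl.dwell(.2); f0=F(); print("free",f0)
p,o=fx(0.0,-84,20,97); print(ctrl.servo_line(p,o,v=60,threshold=25),F()-f0)
p,o=fx(0.0,-84,3,97); print(ctrl.servo_line(p,o,v=25,threshold=15),F()-f0)
st=ctrl.get_state(); print(st["time_s"],(R.from_euler('z',-MO[2]).apply(st["ee_pos"]-[MO[0],MO[1],0])).round(1))
ctrl.dwell(.2);print(F()-f0)
p,o=fx(0.0,-84,50,100); ctrl.servo_line(p,o,v=150)
p[2]=330; ctrl.servo_line(p,o,v=300)
q=p+[-40,190,60]; ctrl.servo_line(q,o,v=300)
cv2.imwrite("pics/t2.png",ctrl.get_image("top")[170:290,320:440,::-1])
cv2.imwrite("pics/s2.png",ctrl.get_image("side")[175:295,305:425,::-1])
a=[cv2.resize(cv2.imread(f"pics/{n}2.png"),None,fx=3.3,fy=3.3,interpolation=cv2.INTER_CUBIC) for n in "ts"]
cv2.imwrite("pics/ts2.png",np.hstack(a)); print(ctrl.get_state()["time_s"])
E
```

```text
free [ 0.1  0.1 -1. ]
False [0.1 0.  1.4]
True [-2.5  3.4  8.2]
9.5833 [-83.8  38.6  97.2]
[-2.1  1.1  8. ]
12.0167
```

View pics/ts2.png

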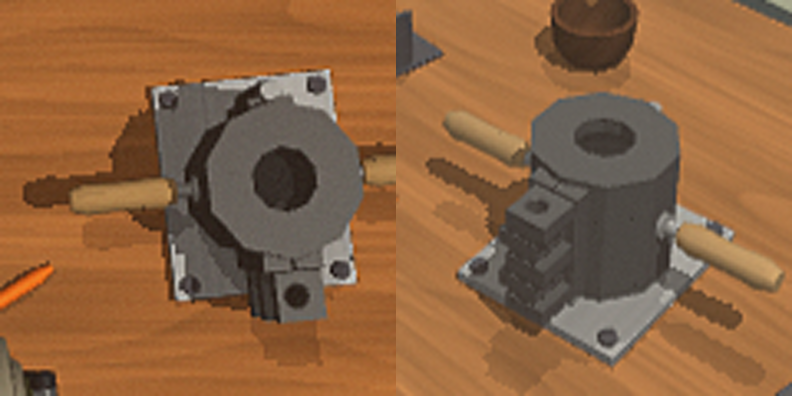

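```bash
python3 - <<'E'
from h import *
n=np.array([-np.sin(MO[2]),np.cos(MO[2]),0])
def fx(x,c,z): return T(MO,np.array([x,24+c,z])), down(MO[2]+np.pi/2)
p,o=fx(-78,40,330); ctrl.servo_line(p,o,v=400)
p,o=fx(-78,40,106); ctrl.servo_line(p,o,v=300)
p,o=fx(-78,18,106); ctrl.servo_line(p,o,v=100); ctrl.dwell(.1); f0=F()
for c in np.arange(16,5,-1.5):
    p,o=fx(-78,c,106); ctrl.servo_line(p,o,v=20); ctrl.dwell(.1); f=F()-f0
    print(c,f, (ctrl.get_state()["ee_pos"]-T(MO,np.array([0,0,0])))@n)
    if f@n>10: break
print(ctrl.get_state()["time_s"])
E
```

```text
16.0 [ 1.3 -1.3 -0.4] 40.195068962989474
14.5 [0.1 0.7 0. ] 38.61425109753971
13.0 [-1.8  0.6 -0.9] 36.887389321845916
11.5 [-2.5  4.2  0.8] 36.05208843992605
10.0 [-4.2  8.9  2.9] 35.85736975323609
8.5 [-6.1 11.5  4.6] 35.66670492430956
16.1667
```

```bash
cat >> h.py <<'E'
def pinpose(s,lean=np.radians(31),flip=1,ho=HO,dy=0,dx=0):
    ax=np.array([-np.sin(lean),0,np.cos(lean)])
    p=T(ho,np.array([2.5+dx,-50+dy,112])+s*ax)
    rz=R.from_euler('z',ho[2]); z=rz.apply(-ax); x=rz.apply([0,flip,0])
    return p,R.from_matrix(np.stack([x,np.cross(z,x),z],1)).as_rotvec(), -z
E
python3 - <<'E'
from h import *
st=ctrl.get_state(); p=st["ee_pos"].copy(); n=np.array([-np.sin(MO[2]),np.cos(MO[2]),0])
ctrl.servo_line(p+15*n,v=150); p=p+30*n; p[2]=330; ctrl.servo_line(p,v=400)
best=None
for fl_ in(1,-1):
    for s in (31,140):
        P,o,_=pinpose(s,flip=fl_); q=ctrl.solve_ik(P,o); print(fl_,s,None if q is None else q.round(2))
        if s==140 and q is not None and (best is None or abs(q-st["joints"]).max()<best[0]): best=(abs(q-st["joints"]).max(),fl_)
P,o,_=pinpose(140,flip=best[1]); print(best); ctrl.reach(P,o); ctrl.gripper_to(50,60)
ctrl.dwell(.2)
c=ctrl.get_calibration("wrist"); im=ctrl.get_image("wrist"); cv2.imwrite("pics/w3.png",im[:,:,::-1]); np.save("w3.npy",c,allow_pickle=True)
for s in(0,8,58): print(s,proj(c,pinpose(s)[0]))
print(ctrl.get_state()["time_s"])
E
```

```text
1 31 [-0.46  0.17 -0.05  2.02  0.59  0.58  0.52]
1 140 [-0.37 -0.04 -0.22  2.01  0.46  0.79  0.63]
-1 31 [-1.64  0.49  1.39  2.06 -0.48  0.52 -1.7 ]
-1 140 [ 0.58 -0.02 -1.14  1.98  0.44  0.78 -2.48]
(np.float64(1.4205396062627307), 1)
0 [323.70627072 190.72966409]
8 [323.70435524 193.35424885]
58 [323.68943381 213.79955066]
19.2083
```

View pics/w3.png

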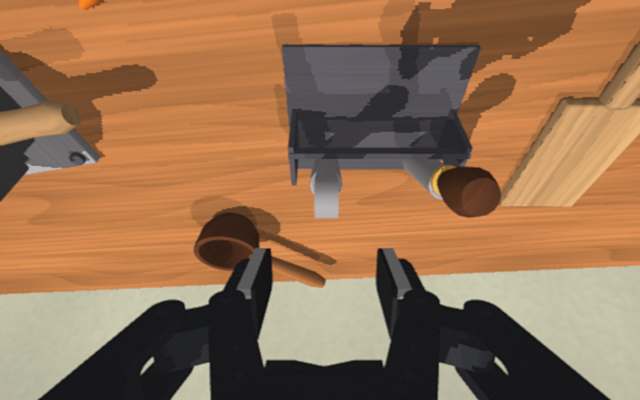

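Wrist view: pin tab at (326,205), a few px from the prediction; the reamer's brown handle is at (470,190). I'll overlay the model on a crop.

```bash
python3 - <<'E'
from h import *
c=np.load("w3.npy",allow_pickle=True).item(); im=cv2.imread("pics/w3.png")
K=8; u0,v0=280,150
cr=cv2.resize(im[v0:v0+75,u0:u0+95],None,fx=K,fy=K,interpolation=cv2.INTER_CUBIC)
def pts(l,dy=0):
    out=[]
    l=np.radians(l); ax=np.array([-np.sin(l),0,np.cos(l)]); ex=np.array([np.cos(l),0,np.sin(l)])
    for s in(8,58):
        out.append([T(HO,np.array([2.5,-50+dy,112])+s*ax+a*15*ex+np.array([0,b*8,0])) for a,b in((1,1),(1,-1),(-1,-1),(-1,1))])
    return np.array(out)
for l,col in((30,(0,255,0)),(33,(0,0,255))):
    q=proj(c,pts(l)); print(l,q.round(1).tolist())
    for ring in q: cv2.polylines(cr,[np.int32((ring-[u0,v0]+.5)*K)],True,col,1)
cv2.imwrite("pics/w3c.png",cr)
E
```

```text
30 [[[333.1, 210.3], [314.3, 210.3], [314.0, 176.1], [333.4, 176.1]], [[335.0, 235.0], [312.3, 235.0], [311.9, 194.5], [335.5, 194.5]]]
33 [[[333.1, 210.2], [314.3, 210.1], [314.0, 175.4], [333.4, 175.4]], [[335.1, 231.5], [312.3, 231.4], [311.9, 189.8], [335.5, 189.9]]]
```

View pics/w3c.png

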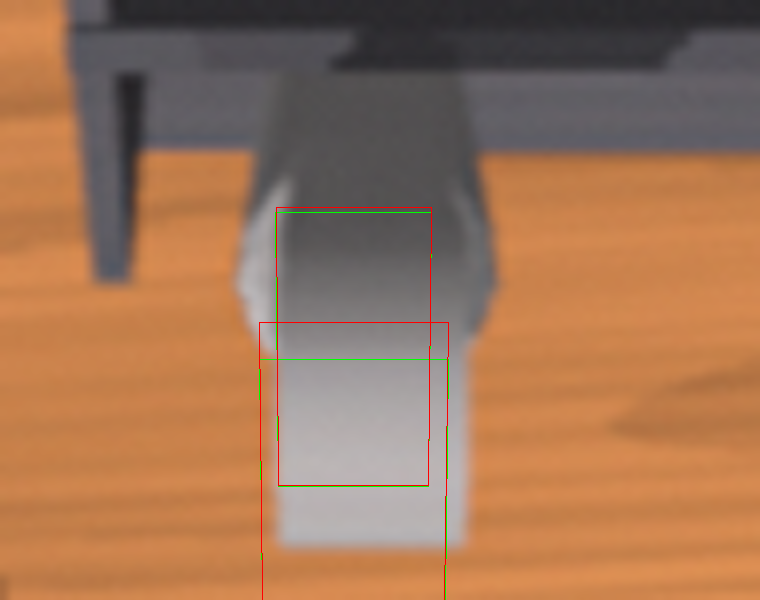

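```bash
python3 - <<'E'
from h import *
c=np.load("w3.npy",allow_pickle=True).item()
th=np.linspace(0,2*np.pi,60)
for l in(30,31.5,33):
  for dx in (0,5):
    L=np.radians(l); ax=np.array([-np.sin(L),0,np.cos(L)]); ex=np.array([np.cos(L),0,np.sin(L)])
    P=np.array([T(HO,np.array([2.5+dx,-48,112])+43*ax+15*(np.cos(t)*ex+np.sin(t)*ax)) for t in th])
    co=np.array([T(HO,np.array([2.5+dx,-48,112])+s*ax+13*(np.cos(t)*ex+np.sin(t)*np.array([0,1,0]))) for t in th for s in (0,8)])
    q=proj(c,P);k=proj(c,co); print(l,dx,"tab max",q.max(0).round(1),"collar min/max",k.min(0).round(1),k.max(0).round(1))
E
```

```text
30 0 tab max [326.6 228.3] collar min/max [310.6 176.1] [341.6 208.1]
30 5 tab max [326.5 232.3] collar min/max [310.7 180.2] [341.4 211.9]
31.5 0 tab max [326.6 226.8] collar min/max [310.6 176. ] [341.6 208. ]
31.5 5 tab max [326.6 230.9] collar min/max [310.7 180.1] [341.4 211.8]
33 0 tab max [326.6 225.4] collar min/max [310.6 175.9] [341.6 207.9]
33 5 tab max [326.6 229.4] collar min/max [310.7 180.1] [341.4 211.6]
```

```bash
python3 - <<'E'
from h import *
C={n:ctrl.get_calibration(n) for n in("top","side")}
th=np.linspace(0,2*np.pi,60)
for l in(30,32):
  for dx in (0,-8.5):
    L=np.radians(l); ax=np.array([-np.sin(L),0,np.cos(L)]); ex=np.array([np.cos(L),0,np.sin(L)])
    B=np.array([2.5+dx,-48,112])
    P=np.array([T(HO,B+43*ax+15*(np.cos(t)*ex+np.sin(t)*ax)+[0,b,0]) for t in th for b in(-8,8)])
    q=proj(C["top"],P); h=proj(C["side"],T(HO,B+43*ax+[0,-8,0]))
    print(l,dx,"top tab max row (obs 220)",q.max(0).round(1),"side hole (obs 286.1,161.1)",h.round(1))
E
```

```text
30 0 top tab max row (obs 220) [267.3 216.1] side hole (obs 286.1,161.1) [288.6 160.1]
30 -8.5 top tab max row (obs 220) [266.9 219.4] side hole (obs 286.1,161.1) [286.4 161. ]
32 0 top tab max row (obs 220) [267.2 216.6] side hole (obs 286.1,161.1) [288.3 160.4]
32 -8.5 top tab max row (obs 220) [266.9 219.9] side hole (obs 286.1,161.1) [286.1 161.3]
```

```bash
python3 - <<'E'
from h import *
k=dict(lean=np.radians(31.5),dx=-8.5,dy=2)
P,o,ax=pinpose(70,**k); ctrl.servo_line(P,o,v=200); ctrl.dwell(.1); f0=F()
P,o,ax=pinpose(31,**k); print(ctrl.servo_line(P,o,v=80,threshold=20),F()-f0)
ctrl.gripper_to(0,70); print(ctrl.get_state()["finger_gap"],F()-f0)
P,o,ax=pinpose(60,**k); print(ctrl.servo_line(P,o,v=50,threshold=30),F()-f0)
P,o,ax=pinpose(31+135,**k); print(ctrl.servo_line(P,o,v=100,threshold=30),F()-f0)
st=ctrl.get_state(); print(st["finger_gap"],st["ee_pos"],P,st["time_s"])
E
```

```text
False [ 1.3 -0.8  1. ]
14.921178826361464 [-3.4 -2.3  5.6]
False [ 2.8 -0.6  3.5]
False [ 1.3 -1.5 -1.3]
15.113555851871679 [507.04303727 186.1851248  252.59816767] [507.16928058 186.50614384 253.53826728] 22.775
```

```bash
python3 - <<'E'
from h import *
p=ctrl.get_state()["ee_pos"]; o=down(np.pi/2+MO[2])
ctrl.servo_line(p+[-20,0,85],v=250)
L=T(MO,np.array([-92,0,126])); q=L+[0,0,178]
print(ctrl.solve_ik(q,o)); ctrl.reach(q,o); ctrl.dwell(.4)
st=ctrl.get_state(); print(L,st["ee_pos"],st["finger_gap"],st["time_s"],F())
n={}
for c in("side","wrist"):
    n[c]=ctrl.get_calibration(c); cv2.imwrite(f"pics/{c}4.png",ctrl.get_image(c)[:,:,::-1])
np.save("cal4.npy",n,allow_pickle=True)
s=proj(n["side"],[L+[0,0,z] for z in (0,37,145,203)]); w=proj(n["wrist"],[L+[0,0,z] for z in (0,37,145)]); print(s.round(1),w.round(1))
a=cv2.resize(cv2.imread("pics/side4.png")[150:260,290:390],None,fx=4,fy=4,interpolation=cv2.INTER_CUBIC)
b=cv2.imread("pics/wrist4.png"); b=cv2.resize(b[60:390,160:460],(400,440))
cv2.imwrite("pics/c4.png",np.hstack([a,b]))
E
```

```text
[-0.24509327  0.08040812  0.64148174  1.63087836 -0.04845638  1.44638548
  2.07665156]
[ 455.96668423 -199.94825953  126.        ] [ 456.05975394 -199.68873476  304.05066256] 14.932739059831107 25.1167 [-0.2 -0.1 -2.3]
[[347.  237.1]
 [347.2 225.9]
 [348.1 190.5]
 [348.6 169.6]] [[323.7 180.2]
 [323.7 190.7]
 [323.5 244.9]]
```

View pics/c4.png

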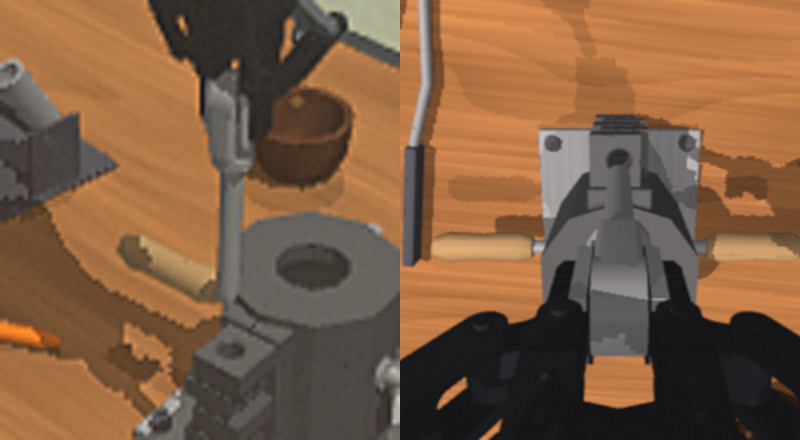

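```bash
python3 - <<'E'
import cv2,numpy as np
a=cv2.resize(cv2.imread("pics/side4.png")[182:242,325:372],None,fx=8,fy=8,interpolation=cv2.INTER_CUBIC)
b=cv2.resize(cv2.imread("pics/wrist4.png")[168:228,300:348],None,fx=8,fy=8,interpolation=cv2.INTER_CUBIC)
b=cv2.convertScaleAbs(b,alpha=1.3)
c=np.hstack([a,b]);print(c.shape);cv2.imwrite("pics/c5.png",c)
E
```

```text
(480, 760, 3)
```

View pics/c5.png

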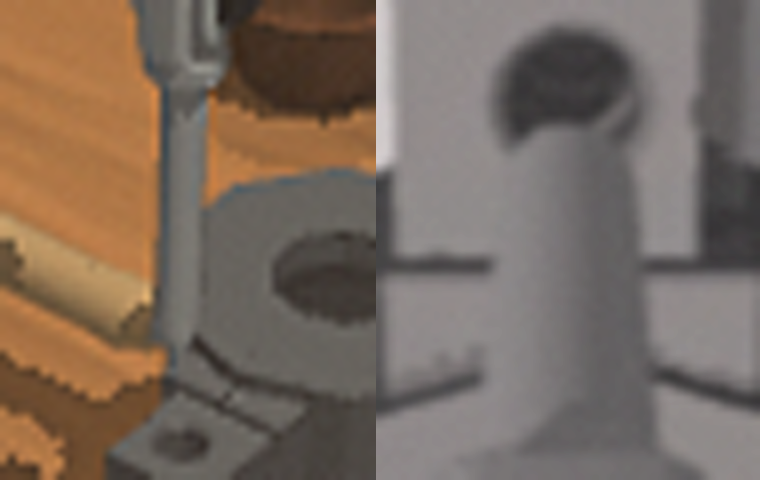

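Wrist view shows the tip about 5 mm too far to the front (−x); the side view suggests less. The y direction is fine. I'll lower the tip to just above the hole and look once more.

```bash
python3 - <<'E'
from h import *
L=T(MO,np.array([-92,0,126])); o=down(np.pi/2+MO[2])
ctrl.servo_line(L+[0,0,178-31],o,v=120); ctrl.dwell(.3); print(F(),ctrl.get_state()["time_s"])
n={}
for c in("side","wrist"):
    n[c]=ctrl.get_calibration(c); cv2.imwrite(f"pics/{c}6.png",ctrl.get_image(c)[:,:,::-1])
for c in n: print(c,proj(n[c],[L+[0,0,z] for z in (0,6,20,114)]).round(1).tolist())
a=cv2.resize(cv2.imread("pics/side6.png")[190:250,325:372],None,fx=8,fy=8,interpolation=cv2.INTER_CUBIC)
b=cv2.resize(cv2.imread("pics/wrist6.png")[163:223,300:348],None,fx=8,fy=8,interpolation=cv2.INTER_CUBIC)
cv2.imwrite("pics/c6.png",cv2.convertScaleAbs(np.hstack([a,b]),alpha=1.3))
E
```

```text
[ 0.1  0.1 -1.6] 25.925
side [[347.0, 237.1], [347.0, 235.3], [347.1, 231.1], [347.8, 201.1]]
wrist [[324.0, 188.4], [324.0, 190.3], [324.0, 195.0], [324.0, 244.3]]
```

View pics/c6.png

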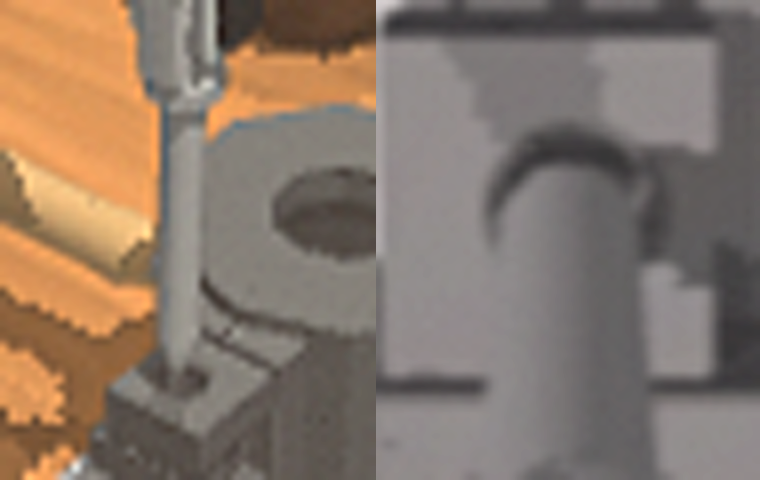

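```bash
cat > ins.py <<'E'
from h import *
L=T(MO,np.array([-92,0,126])); my=np.array([-np.sin(MO[2]),np.cos(MO[2]),0])
o=(R.from_rotvec(np.radians(-1.3)*my)*R.from_rotvec(down(np.pi/2+MO[2]))).as_rotvec()
off=np.zeros(3); ctrl.servo_line(L+[0,0,147],o,v=30); ctrl.dwell(.15); f0=F()
z=147.
while z>22:
    z-=8 if z>40 else 2.5
    hit=ctrl.servo_line(L+off+[0,0,z],o,v=60 if z>40 else 30,threshold=25); ctrl.dwell(.05); st=ctrl.get_state(); f=st["force"]-f0
    print(round(z,1),hit,f.round(1),st["torque"].round(2),(st["ee_pos"]-L).round(1),off.round(1))
    if f[2]>12: break
    lat=f*[1,1,0]
    if np.linalg.norm(lat)>3: off=off+np.clip(.12*lat,-1,1)
print(st["time_s"],st["finger_gap"])
E
python3 ins.py
```

```text
139.0 False [-0.4 -0.7  0.4] [ 0.02  0.02 -0.03] [-2.000e-01  1.000e-01  1.386e+02] [0. 0. 0.]
131.0 False [-0.3  0.4 -0.5] [-0.04  0.01  0.06] [-2.000e-01  1.000e-01  1.308e+02] [0. 0. 0.]
123.0 False [ 1.   0.2 -0.2] [ 0.14 -0.2  -0.03] [  0.    0.2 122.8] [0. 0. 0.]
115.0 False [1.2 0.5 0.7] [ 0.2  -0.33  0.03] [  0.    0.2 114.8] [0. 0. 0.]
107.0 False [ 1.8  0.9 -0.2] [ 0.24 -0.53 -0.02] [ -0.    0.2 106.8] [0. 0. 0.]
99.0 False [ 1.9  1.1 -1.2] [ 0.3  -0.66 -0.01] [ 0.   0.2 98.8] [0. 0. 0.]
91.0 False [ 2.2 -0.6 -1.1] [ 0.37 -0.78  0.01] [ 0.   0.2 90.8] [0. 0. 0.]
83.0 False [ 2.9  1.7 -1.6] [ 0.36 -0.97  0.01] [ 0.   0.2 82.7] [0. 0. 0.]
75.0 False [ 2.9  0.5 -1.7] [ 0.28 -0.79 -0.02] [ 0.2  0.3 74.7] [0.3 0.2 0. ]
67.0 False [ 3.3  1.1 -1.8] [ 0.23 -0.86 -0.02] [ 0.3  0.3 66.7] [0.3 0.2 0. ]
59.0 False [ 2.   0.2 -2.6] [ 0.13 -0.57 -0.  ] [ 0.5  0.4 58.7] [0.7 0.3 0. ]
51.0 False [ 1.9 -1.4 -0.1] [ 0.13 -0.58  0.01] [ 0.6  0.4 50.7] [0.7 0.3 0. ]
43.0 False [ 1.4  0.6 -1.8] [ 0.07 -0.63  0.  ] [ 0.6  0.4 42.8] [0.7 0.3 0. ]
35.0 False [ 2.2  0.  -1.3] [ 0.17 -0.65 -0.04] [ 0.7  0.4 34.9] [0.7 0.3 0. ]
32.5 False [ 2.4 -0.4 -1.3] [ 0.09 -0.69 -0.03] [ 0.7  0.3 32.4] [0.7 0.3 0. ]
30.0 False [-1.8  1.2 12.5] [ 0.47  0.52 -0.01] [ 1.1  0.1 31.2] [0.7 0.3 0. ]
31.825 14.907531875726127
```

```bash
python3 - <<'E'
from h import *
ctrl.gripper_to(50); ctrl.dwell(.2)
p=ctrl.get_state()["ee_pos"]; ctrl.servo_line(p+[0,0,60],v=80); ctrl.servo_line(p+[0,0,170],v=250); ctrl.servo_line(p+[-30,230,230],v=300); ctrl.dwell(.3)
C={c:ctrl.get_calibration(c) for c in("top","side")}
L=T(MO,np.array([-92,0,126]))
for c in C:
    cv2.imwrite(f"pics/{c}7.png",ctrl.get_image(c)[:,:,::-1]); print(c,proj(C[c],[L,L+[0,0,8],L+[0,0,58]]).round(1).tolist())
a=cv2.resize(cv2.imread("pics/side7.png")[150:290,250:430],(400,311),interpolation=cv2.INTER_CUBIC)
b=cv2.resize(cv2.imread("pics/top7.png")[160:300,260:440],(400,311),interpolation=cv2.INTER_CUBIC)
cv2.imwrite("pics/c7.png",np.hstack([a,b])); print(F(),ctrl.get_state()["time_s"])
E
```

```text
top [[409.8, 259.1], [410.5, 259.3], [415.2, 260.4]]
side [[347.0, 237.1], [347.0, 234.7], [347.4, 219.3]]
[ 0.  -0.6  0. ] 35.3
```

View pics/c7.png

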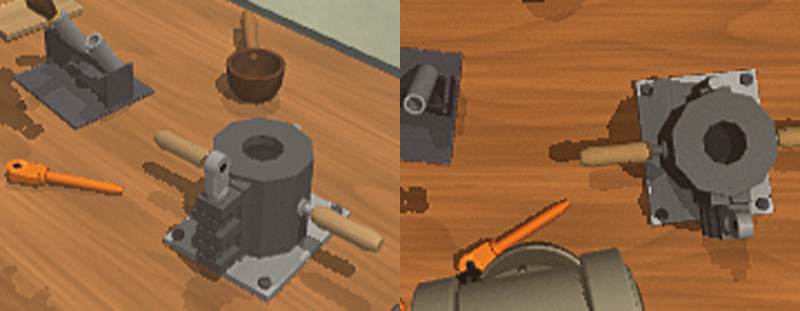

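The pin's head stands upright on the top lug at crop (217,175), with its collar down on the lug. The mould is shut, the pin's tube is empty and the reamer is still in its own tube.

```bash
python3 -c "
from bench import ctrl
ctrl.hand_in()"
```

```text
the job is handed in; nothing more can be done
```

The mould is shut and locked: I drew the lock pin from its tube and threaded it down through the five lugs. I let go and handed in at about 35 s, with the arm clear.

- **Shutting:** The first push on the flange jammed against the barrel at about 20 N. I finished the job by pushing on the lug sides until the half met a hard stop at about 13 N. Afterwards the pictures showed no gap at the parting line.
- **Pin grasp:** My foot-plate fit was off by about 8.5 mm at the pin. All three cameras agreed on the error, so I corrected for it before gripping.
- **Pin tilt:** The wrist view put the tip 3–5 mm too far forward in the gripper. The side view suggested less, so I tilted the tool by 1.3°. Side forces then stayed below 4 N during insertion.
- **Seating:** The upward force rose to 12.5 N with the tool 31 mm above the lug, the height expected with the collar on it.
- **Last pictures:** The pin is upright with its collar on the top lug and the mould is shut. The reamer is still in its tube, the ladle and the decoy in view look untouched, and I read no force on the tool. The jacks were outside the last crop, and the arm hid part of the bench.

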